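# Hold the dusting stencil over the tart

## Robot

A 7-joint arm with a two-finger parallel gripper is mounted at the origin on the work surface. World frame = base frame: x ahead of the robot, y to its left, z up, the work surface at z = 0. Lengths are in m, angles in rad, forces in N, time in s.
With the tool pointing down it reaches from about 0.425 to 0.875 m from the base axis. Payload 4.7 kg.
Tool frame: the origin (TCP) lies on the centre line of the jaws, within the pads' length; the fingertips stand 14 mm ahead of it and the grasp point (between the pads) lies 5 mm behind it; z points along the fingers, y is the line along which they close (so a half turn about z gives the same grasp; the last joint's range is limited). The gripper opens to 87 mm and grips with 3 to 60 N. Pads are 19 mm wide; open, the fingers measure 117 mm over their backs; the gripper's body (75 mm by 190 mm) begins 51 mm behind the grasp point.
Start: joints at [1.141, 0.321, -0.07, 1.45, 0.023, 1.371, -0.057], TCP at [0.279, -0.587, 0.237] pointing down, gripper open.
Joint ranges: [-2.86, 2.86], [-0.3, 2.09], [-1.38, 1.24], [0.06, 2.45], [-1.56, 4.7], [0.09, 2.05], [-2.69, 2.69]. Speed limits (rad/s): [2.57, 2.57, 3.14, 3.14, 3.14, 3.14, 3.14].

## Interface

Orientations are given as a rotation vector (axis times angle).
In Python, from bench import ctrl gives the robot as it stands.
- The arm moves only by the tool send_rows, never from a script. Its argument "steps" is a list of rows, each an object of numbers: "tx", "ty", "tz": the shift along the tool's x, y, z in units of 60 mm (1.0 is 60 mm); "turn": the turn about the tool's z in units of 8 degrees (1.0 is 8 degrees); "grip": the opening, from 0 (shut) to 1 (fully open). A call has 1 to 12 rows; each row shifts and turns the commanded pose from where the row before left it, along the tool's axes as they then stand; what a row does not reach is not made up. A row lasts 1/8 s, in which the tool goes at most 62.5 mm and 10.7 degrees, less where a joint would pass 70% of its speed; a pose out of reach is approached as far as the arm can. A call is refused whole if a number of a shift passes 1 or a number of a turn 1, either way. A call with a gripper value outside its range is refused whole. The fingers move at their own pace and stop on an object; "newtons" is the grip in N (left out, the last holds). Time passes only in rows, so rows that do not move let the fingers close. It gives the time, the measured TCP pose, the force, the opening and the grip force at its end, in the units of the state.
- ctrl.get_state(): the state, without advancing time (a new reading comes with each control period).
- ctrl.get_image(name): name is "side" or "top"; returns a dict with "pixels" (400x640x3 uint8, red, green, blue), "K" (3x3 intrinsics, pixels), "cam_to_world" (4x4, takes a point from camera to world coordinates). Camera axes: x right, y down, z forward; pixel columns grow to the right and rows downward; lengths in m; the calibration is good to about 2 mm. A picture is of the moment at which its call begins. There is no depth.
- ctrl.close_job(): hands the job in; it is judged then, once.
The state is a dict: "time": time; "joint_positions": joint angles; "qd": joint speeds; "joint_torque": joint torques, N m; "position": TCP position; "tool_rot": TCP orientation; "ft_force": force on the tool from outside, world axes, zero at the start; "torque": the same for the moment, N m; "grip_width": opening from 0.0 (shut) to 1.0 (fully open); "grip_force": force on a finger pad.
Only numpy, scipy, OpenCV 4.12 (cv2) and the standard library are available. Lean on these libraries where they do the work, as an engineer would, in place of code of your own. Each camera call takes 0.05 s, during which the arm holds its last target. There are 200 camera calls.

## Task

Pick up the flat dusting stencil by its wooden grip, carry it over the cooling rack and hold it level about one centimetre above the oblong tart, centred on it with long sides parallel, ready for dusting. It must not touch the tart: finish with the gripper still holding it there. Do not bump the rack, and leave the tarts, the pastries and the other loose things where they are.

Things in the scene. Friction and masses are not known exactly. Their poses are not given: they have to be found in the camera images.
- stencil: Dusting stencil: flat open-work dark steel plate lying on the worktop, 170 (own x) x 120 (y) x 4 mm, about 130 g. A wooden grip stands upright on its +x end, centre at x = +77 mm, y = 0: 12 mm thick along x, 70 mm wide along y, top 64 mm above the plate's underside; pinch it across the 12 mm from above. Origin: centre of the plate's underside; z up.
- oblong_tart: Oblong chocolate tart with a pastry rim, 150 mm long (own x) by 100 mm wide (own y) by 30 mm high, standing loose on the worktop, on the other side of the rack from the stencil (-y side). Origin: centre of its underside, z up. It and the round tart take either of two places.
- rack: Wire cooling rack fixed to the worktop between stencil and tarts, 400 mm long (own x, roughly along world x) by 140 mm wide (own y) by 90 mm high; the pastries on it reach 126 mm above the worktop (they stand 36 mm high). Origin: centre of its footprint on the worktop, z up.
- round_tart: Round chocolate tart, 90 mm diameter, 30 mm high, loose; not the target. Origin: centre of underside.
- jar: Amber glass jar with a steel cap, 70 mm diameter, 110 mm high, loose on the worktop beyond the stencil; leave alone. Origin: centre of underside.
- cutter: Steel ring pastry cutter, 64 mm diameter, 40 mm high, loose on the worktop beyond the tarts; leave alone. Origin: centre of underside.
- scraper: Bench scraper, flat steel blade with a dark wooden handle, about 100 x 130 mm, 20 mm high, loose on the worktop at the left; leave alone. Origin: under its blade.
- pastry1: Round spiral pastry, 68 mm diameter, 36 mm high, standing loose on the cooling rack; leave alone. Origin: centre of underside.
- pastry2: Round spiral pastry, 68 mm diameter, 36 mm high, standing loose on the cooling rack; leave alone. Origin: centre of underside.
- pastry3: Round spiral pastry, 68 mm diameter, 36 mm high, standing loose on the cooling rack; leave alone. Origin: centre of underside.
Things that resemble listed ones, but are neither listed nor needed, are in the scene too. What is shaped like the oblong_tart but red is not meant.

How it is judged:
By the outcome, as a careful person would: the job done as asked, in the order asked, and still so for the second after the job is handed in, while the arm keeps its last pose, push and grip.
It also fails if it takes over 43 s, if anything falls off the work surface, if the arm or the gripper's body presses on something with over 40 N, if the wrist force passes 120 N, or if a joint passes its speed limit or range.

## Working session

There is one attempt and no reset: what is moved stays moved. The work goes in short steps, Python scripts to look and compute and a tool call to move; the robot and the scene stay as the last step left them, time stands still between calls to the robot, and variables do not carry over. Pictures are saved under pics/ and viewed, at most 10 in all, crops included, and the job is handed in when it is done.

Besides the shell and the picture viewer there is one more tool, called after ">>>" by a JSON object that holds its "api" and its "payload". send_rows: Moves the arm, as the interface text tells. Its arguments: {"type":"object","properties":{"steps":{"type":"array"},"newtons":{"type":"number"}},"required":["steps"]}

```bash
mkdir -p pics
cat > h.py <<'E'
import numpy as np,cv2
from bench import ctrl
def snap(n,f):
    d=ctrl.get_image(n); cv2.imwrite(f,d["pixels"][:,:,::-1]); np.savez(f[:-4]+".npz",K=d["K"],T=d["cam_to_world"]); return d
def w(f,uv,z):
    d=np.load(f[:-4]+".npz"); uv=np.atleast_2d(uv).astype(float)
    r=np.c_[uv,np.ones(len(uv))]@np.linalg.inv(d["K"]).T@d["T"][:3,:3].T; o=d["T"][:3,3]
    return o+r*((z-o[2])/r[:,2])[:,None]
def p(f,X):
    d=np.load(f[:-4]+".npz"); X=np.atleast_2d(X); c=(X-d["T"][:3,3])@d["T"][:3,:3]; q=c@d["K"].T; return q[:,:2]/q[:,2:]
E
python3 - <<'E'
from h import *
np.set_printoptions(precision=3,suppress=True)
for n in("top","side"):
    d=snap(n,f"pics/{n}0.png"); print(d["K"],d["cam_to_world"])
print(ctrl.get_state())
E
```

```text
[[371.073   0.    323.285]
 [  0.    371.073 197.567]
 [  0.      0.      1.   ]] [[-0.02  -0.988  0.15   0.333]
 [-1.     0.019 -0.008 -0.025]
 [ 0.005 -0.151 -0.989  1.164]
 [ 0.     0.     0.     1.   ]]
[[478.302   0.    319.281]
 [  0.    478.302 208.341]
 [  0.      0.      1.   ]] [[ 0.997 -0.06   0.045  0.409]
 [-0.073 -0.646  0.76  -1.205]
 [-0.017 -0.761 -0.649  1.105]
 [ 0.     0.     0.     1.   ]]
{'time': 0.1, 'joint_positions': array([ 1.141,  0.322, -0.07 ,  1.452,  0.023,  1.371, -0.057]), 'qd': array([-0.001, -0.001,  0.003, -0.003, -0.   ,  0.001,  0.   ]), 'joint_torque': array([  0.   , -49.257,  -0.406, -31.34 ,  -0.064,   0.04 ,   0.   ]), 'position': array([ 0.279, -0.587,  0.236]), 'tool_rot': array([-3.063, -0.691,  0.001]), 'ft_force': array([-0.794,  1.04 , -0.237]), 'torque': array([-0.   ,  0.045, -0.027]), 'grip_force': 0.0, 'grip_width': 0.9944949194654014}
```

View pics/top0.png

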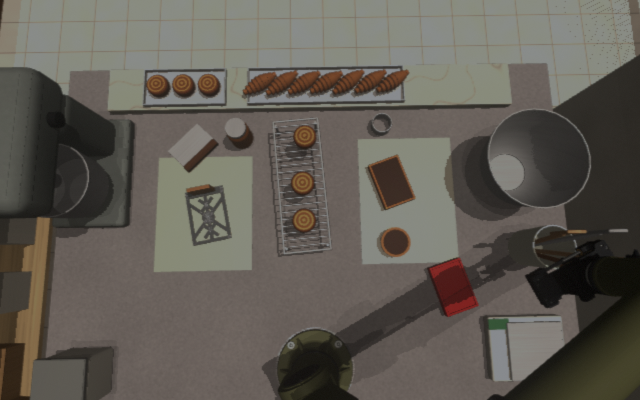

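View pics/side0.png

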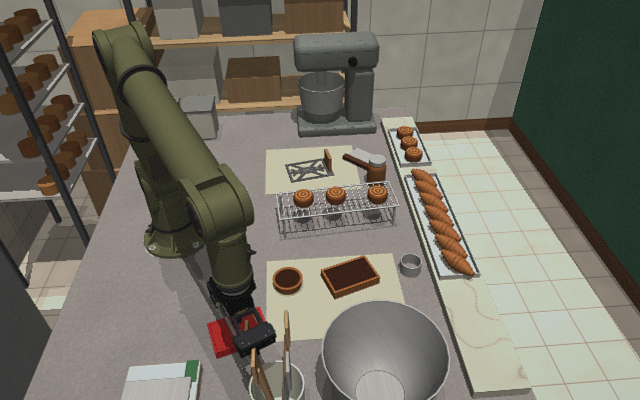

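The top view shows the stencil at about (208,214) with its grip at (200,188), the rack at (300,187) and the brown oblong tart at (390,182). The round tart is at (395,242) and the jar at (238,133). The scraper, with a wooden handle, is at (195,147).
Candidates:
- **Target tart:** brown oblong (390,182), red oblong (452,287) or round (395,242). I choose the brown oblong.
- **Grip:** wooden grip (200,188) or scraper handle (200,153). I choose the grip on the stencil plate.

I'll check both in a close crop.

Run:
```python
import cv2,numpy as np
t=cv2.imread("pics/top0.png")
a=cv2.resize(t[165:265,160:260],None,fx=4,fy=4,interpolation=cv2.INTER_CUBIC)
b=cv2.resize(t[135:235,345:445],None,fx=4,fy=4,interpolation=cv2.INTER_CUBIC)
cv2.imwrite("pics/crop.png",np.clip(np.hstack([a,b])*1.4,0,255).astype(np.uint8))
```

```text
(no output)
```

View pics/crop.png

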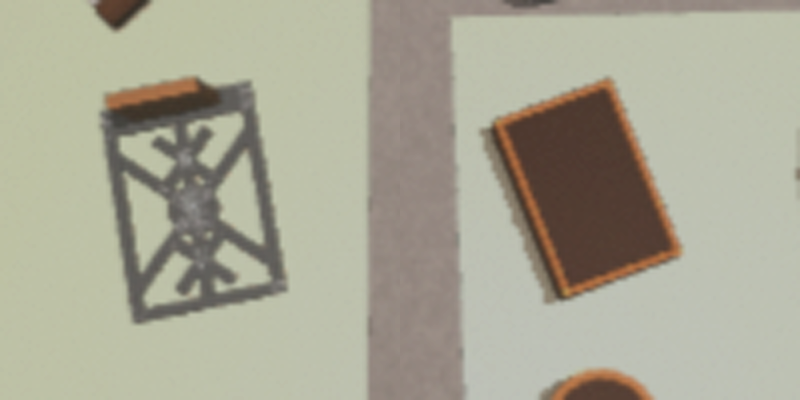

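The crop shows the openwork plate with its grip at the upper end: plate corners are about (101,122), (252,82), (287,290) and (134,323), and the grip top runs (105,95)–(198,78). The brown tart's top corners are (494,122), (612,79), (682,252) and (566,298). The choice is confirmed, so I'll measure next.

```bash
cat >> h.py <<'E'
from scipy.optimize import least_squares
def rect(L,W,x,z):
    c,s=np.cos(x[2]),np.sin(x[2]); l=np.array([[1,1],[1,-1],[-1,-1],[-1,1]])*[L/2,W/2]
    return np.c_[l@np.array([[c,s],[-s,c]])+x[:2],np.full(4,z)]
E
python3 - <<'E'
from h import *
np.set_printoptions(precision=4,suppress=True)
f="pics/top0.png"
cv=lambda P,ox,oy,cx:np.array([[ox+(x-cx+.5)/4-.5,oy+(y+.5)/4-.5] for x,y in P])
S=cv([(101,122),(252,82),(287,290),(134,323)],160,165,0)
T=cv([(494,122),(612,79),(682,252),(566,298)],345,135,400)
G=cv([(105,95),(198,78),(201,91),(108,110)],160,165,0)
for n,P,z,L,W in(("st",S,.004,.17,.12),("tart",T,.03,.15,.1),("grip",G,.064,.012,.07)):
    X=w(f,P,z)[:,:2]; print(n,X.tolist(),"sides",np.linalg.norm(X-np.roll(X,-1,0),axis=1))
    r=least_squares(lambda x:(rect(L,W,x,z)[:,:2]-X[[0,1,2,3]]).ravel(),[*X.mean(0),.2]) # corner order: +x+y,+x-y,-x-y,-x+y
    print(r.x,np.degrees(r.x[2]),"rms",np.sqrt(2*r.cost/8))
    if n!="grip":
        print("side px",p("pics/side0.png",rect(L,W,r.x,z)).round(0).tolist())
    if n=="st": a=r.x[2]; print("grip c",r.x[:2]+.077*np.array([np.cos(a),np.sin(a)]))
R=w(f,[(273,121),(317,119),(330,248),(281,254)],.09); print("rack",R)
print("pastries",w(f,[(304,136),(301,183),(303,221)],.126))
print("round",w(f,[(396,241)],.03),"jar",w(f,[(236,128)],.11),"scr",w(f,[(196,148)],.015),"cut",w(f,[(381,122)],.04))
E
```

```text
st [[0.5258254961669329, 0.4025231955805523], [0.5556501782856405, 0.28413229336736634], [0.3907418271996913, 0.2536427873237147], [0.36769405369500285, 0.37143291867951567]] sides [0.1221 0.1677 0.12   0.1612]
[0.46   0.3279 0.1993] 11.416796901637802 rms 0.0025823054897127517
side px [[325.0, 157.0], [333.0, 174.0], [291.0, 181.0], [284.0, 164.0]]
grip c [0.5355 0.3432]
tart [[0.6056085568379084, -0.17687057131994383], [0.6385336977152706, -0.27119707311363517], [0.4997560355491706, -0.31844072577352267], [0.46572045099396153, -0.22696465739056476]] sides [0.0999 0.1466 0.0976 0.1486]
[ 0.5524 -0.2484  0.3391] 19.428306246962933 rms 0.0011390866214462992
side px [[364.0, 254.0], [380.0, 276.0], [334.0, 292.0], [320.0, 269.0]]
grip [[0.5363392468065422, 0.37816617025069466], [0.5479813770454245, 0.30879493174218975], [0.5379938556616808, 0.30628803204609467], [0.5248660979705562, 0.37551961873167583]] sides [0.0703 0.0103 0.0705 0.0118]
[0.5368 0.3422 0.1784] 10.22060663650887 rms 0.0005114706238183314
rack [[ 0.7332  0.1134  0.09  ]
 [ 0.7371 -0.0196  0.09  ]
 [ 0.3497 -0.05    0.09  ]
 [ 0.3355  0.0905  0.09  ]]
pastries [[0.6727 0.0189 0.126 ]
 [0.5341 0.0291 0.126 ]
 [0.4256 0.0248 0.126 ]]
round [[ 0.3676 -0.2525  0.03  ]] jar [[0.7062 0.22   0.11  ]] scr [[0.6757 0.3685 0.015 ]] cut [[ 0.7423 -0.2217  0.04  ]]
```

```bash
cat >> h.py <<'E'
from scipy.spatial.transform import Rotation as Ro
def plan(pts,s=None):
    s=s or ctrl.get_state(); R=Ro.from_rotvec(s["tool_rot"]).as_matrix(); q=s["position"]
    print("t",s["time"],"pos",q.round(4),"yaw_y",np.degrees(np.arctan2(R[1,1],R[0,1])).round(2),"tilt z",R[:,2].round(4),"F",s["ft_force"].round(2),"w",round(s["grip_width"],3),"gf",round(s["grip_force"],1),"j",s["joint_positions"].round(2))
    for t in pts: print(t,"units",((np.array(t)-q)@R/.06).round(3)); q=np.array(t)
E
python3 - <<'E'
from h import *
plan([])
f="pics/top0.png"
print("crock",w(f,[(555,243)],.15),"handle end",w(f,[(188,171)],.02))
E
```

```text
t 0.1 pos [ 0.2788 -0.5866  0.2356] yaw_y -64.57 tilt z [-8.0e-04  1.5e-03 -1.0e+00] F [-0.79  1.04 -0.24] w 0.994 gf 0.0 j [ 1.14  0.32 -0.07  1.45  0.02  1.37 -0.06]
crock [[ 0.3497953  -0.66140208  0.15      ]] handle end [[0.59990222 0.38955917 0.02      ]]
```

Run:
```python
from h import *
plan([(.36,-.40,.25)])
```

```text
t 0.1 pos [ 0.2788 -0.5866  0.2356] yaw_y -64.57 tilt z [-8.0e-04  1.5e-03 -1.0e+00] F [-0.79  1.04 -0.24] w 0.994 gf 0.0 j [ 1.14  0.32 -0.07  1.45  0.02  1.37 -0.06]
(0.36, -0.4, 0.25) units [ 2.557 -2.229 -0.237]
```

>>> {"api": "send_rows", "payload": {"steps": [{"tx":0.64,"ty":-0.56,"tz":-0.06,"grip":1},{"tx":0.64,"ty":-0.56,"tz":-0.06,"grip":1},{"tx":0.64,"ty":-0.56,"tz":-0.06,"grip":1},{"tx":0.64,"ty":-0.56,"tz":-0.06,"grip":1},{"turn":-1,"grip":1},{"turn":-1,"grip":1},{"turn":-1,"grip":1},{"turn":-1,"grip":1},{"turn":-1,"grip":1},{"turn":-1,"grip":1},{"turn":-1,"grip":1},{"turn":-1,"grip":1}]}}

```text
validation failed for argument at $.st...
```

>>> {"api": "send_rows", "payload": {"steps": [{"turn":-1,"grip":1},{"turn":-0.37,"grip":1},{"grip":1}]}}

```text
validation failed for argument at $.st...
```

Run:
```python
from h import *
plan([(.52,-.15,.25),(.5365,.3425,.25)])
```

```text
t 0.1 pos [ 0.2788 -0.5866  0.2356] yaw_y -64.57 tilt z [-8.0e-04  1.5e-03 -1.0e+00] F [-0.79  1.04 -0.24] w 0.994 gf 0.0 j [ 1.14  0.32 -0.07  1.45  0.02  1.37 -0.06]
(0.52, -0.15, 0.25) units [ 6.755 -4.847 -0.233]
(0.5365, 0.3425, 0.25) units [ 3.773 -7.295  0.012]
```

The calls were refused and nothing moved. I'll retry with every field given in each row.

>>> {"api": "send_rows", "payload": {"steps": [{"tx":0.64,"ty":-0.56,"tz":-0.06,"turn":0.0,"grip":1.0},{"tx":0.64,"ty":-0.56,"tz":-0.06,"turn":0.0,"grip":1.0},{"tx":0.64,"ty":-0.56,"tz":-0.06,"turn":0.0,"grip":1.0},{"tx":0.64,"ty":-0.56,"tz":-0.06,"turn":0.0,"grip":1.0}]}}

```text
time: 0.6
position: [0.3604, -0.3979, 0.2506]
tool_rot: [-3.064, -0.691, 0.001]
ft_force: [0.9, 0.3, -0.2]
grip_width: 1.0
grip_force: 0.0
```

>>> {"api": "send_rows", "payload": {"steps": [{"tx":0,"ty":0,"tz":0,"turn":-1,"grip":1},{"tx":0,"ty":0,"tz":0,"turn":-1,"grip":1},{"tx":0,"ty":0,"tz":0,"turn":-1,"grip":1},{"tx":0,"ty":0,"tz":0,"turn":-1,"grip":1},{"tx":0,"ty":0,"tz":0,"turn":-1,"grip":1},{"tx":0,"ty":0,"tz":0,"turn":-1,"grip":1},{"tx":0,"ty":0,"tz":0,"turn":-1,"grip":1},{"tx":0,"ty":0,"tz":0,"turn":-1,"grip":1},{"tx":0,"ty":0,"tz":0,"turn":-1,"grip":1},{"tx":0,"ty":0,"tz":0,"turn":-0.37,"grip":1},{"tx":0,"ty":0,"tz":0,"turn":0,"grip":1}]}}

```text
time: 1.98
position: [0.3599, -0.3996, 0.2505]
tool_rot: [-2.012, -2.412, -0.0]
ft_force: [-1.1, 0.1, -0.0]
grip_width: 1.001
grip_force: 0.0
```

Run:
```python
from h import *
plan([(.52,-.15,.25),(.5365,.3425,.25)])
```

```text
t 1.975 pos [ 0.3599 -0.3996  0.2505] yaw_y 10.35 tilt z [-5.e-04  5.e-04 -1.e+00] F [-1.07  0.09 -0.  ] w 1.001 gf 0.0 j [ 1.02  0.09 -0.24  1.7   0.02  1.36  0.95]
(0.52, -0.15, 0.25) units [3.612 3.373 0.01 ]
(0.5365, 0.3425, 0.25) units [8.025e+00 1.745e+00 4.000e-03]
```

>>> {"api": "send_rows", "payload": {"steps": [{"tx":0.6,"ty":0.56,"tz":0,"turn":0,"grip":1},{"tx":0.6,"ty":0.56,"tz":0,"turn":0,"grip":1},{"tx":0.6,"ty":0.56,"tz":0,"turn":0,"grip":1},{"tx":0.6,"ty":0.56,"tz":0,"turn":0,"grip":1},{"tx":0.6,"ty":0.56,"tz":0,"turn":0,"grip":1},{"tx":0.6,"ty":0.56,"tz":0,"turn":0,"grip":1}]}}

```text
time: 2.72
position: [0.52, -0.1496, 0.2509]
tool_rot: [2.013, 2.412, -0.0]
ft_force: [0.3, 0.7, -0.1]
grip_width: 1.003
grip_force: 0.0
```

>>> {"api": "send_rows", "payload": {"steps": [{"tx":0.67,"ty":0.145,"tz":0,"turn":0,"grip":1},{"tx":0.67,"ty":0.145,"tz":0,"turn":0,"grip":1},{"tx":0.67,"ty":0.145,"tz":0,"turn":0,"grip":1},{"tx":0.67,"ty":0.145,"tz":0,"turn":0,"grip":1},{"tx":0.67,"ty":0.145,"tz":0,"turn":0,"grip":1},{"tx":0.67,"ty":0.145,"tz":0,"turn":0,"grip":1},{"tx":0.67,"ty":0.145,"tz":0,"turn":0,"grip":1},{"tx":0.67,"ty":0.145,"tz":0,"turn":0,"grip":1},{"tx":0.67,"ty":0.145,"tz":0,"turn":0,"grip":1},{"tx":0.67,"ty":0.145,"tz":0,"turn":0,"grip":1},{"tx":0.67,"ty":0.145,"tz":0,"turn":0,"grip":1},{"tx":0.67,"ty":0.145,"tz":0,"turn":0,"grip":1}]}}

```text
time: 4.22
position: [0.5352, 0.3434, 0.2506]
tool_rot: [2.013, 2.411, -0.001]
ft_force: [0.4, -0.4, 0.7]
grip_width: 1.0
grip_force: 0.0
```

>>> {"api": "send_rows", "payload": {"steps": [{"tx":0,"ty":0,"tz":0.6,"turn":0,"grip":1},{"tx":0,"ty":0,"tz":0.6,"turn":0,"grip":1},{"tx":0,"ty":0,"tz":0.6,"turn":0,"grip":1},{"tx":0,"ty":0,"tz":0,"turn":0,"grip":1}]}}

```text
time: 4.72
position: [0.5335, 0.3407, 0.1397]
tool_rot: [-2.011, -2.411, 0.01]
ft_force: [0.1, -0.7, -0.6]
grip_width: 1.004
grip_force: 0.0
```

Run:
```python
from h import *
plan([(.5365,.3425,.042)])
t=snap("top","pics/top1.png")["pixels"]; s=snap("side","pics/side1.png")["pixels"]
a=cv2.resize(t[130:280,130:280],(390,390),interpolation=3); b=cv2.resize(s[80:220,240:380],(390,390),interpolation=3)
cv2.imwrite("pics/c1.png",np.clip(np.hstack([a,b])[:,:,::-1]*1.3,0,255).astype(np.uint8))
```

```text
t 4.725 pos [0.5335 0.3407 0.1397] yaw_y 10.34 tilt z [-0.0056 -0.0035 -1.    ] F [ 0.08 -0.66 -0.56] w 1.004 gf 0.0 j [-0.01  0.46 -0.78  1.59  0.34  1.24 -0.67]
(0.5365, 0.3425, 0.042) units [0.024 0.065 1.628]
```

View pics/c1.png

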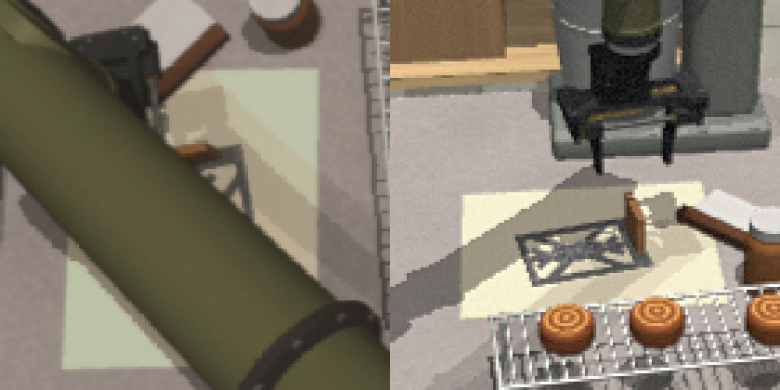

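Both crops show the fingers straddling the grip: in the side crop the fingers are at x≈598 and 668, with the grip at 635. The handle end of the scraper is clear of them, so I'll descend and close.

>>> {"api": "send_rows", "payload": {"steps": [{"tx":0.02,"ty":0.06,"tz":0.5,"turn":0,"grip":1},{"tx":0,"ty":0,"tz":0.5,"turn":0,"grip":1},{"tx":0,"ty":0,"tz":0.4,"turn":0,"grip":1},{"tx":0,"ty":0,"tz":0.22,"turn":0,"grip":1},{"tx":0,"ty":0,"tz":0,"turn":0,"grip":1},{"tx":0,"ty":0,"tz":0,"turn":0,"grip":1}]}}

```text
time: 5.58
position: [0.5393, 0.345, 0.0473]
tool_rot: [2.011, 2.413, 0.004]
ft_force: [0.3, 1.1, 0.1]
grip_width: 1.002
grip_force: 0.0
```

Run:
```python
from h import *
plan([(.5365,.3425,.042)])
```

```text
t 5.575 pos [0.5393 0.345  0.0473] yaw_y 10.38 tilt z [ 0.0021  0.0013 -1.    ] F [0.3 1.1 0.1] w 1.002 gf 0.0 j [-0.05  0.56 -0.73  1.65  0.42  1.08 -0.72]
(0.5365, 0.3425, 0.042) units [-0.032 -0.054  0.089]
```

>>> {"api": "send_rows", "payload": {"steps": [{"tx":-0.03,"ty":-0.05,"tz":0.09,"turn":0,"grip":1},{"tx":0,"ty":0,"tz":0,"turn":0,"grip":1},{"tx":0,"ty":0,"tz":0,"turn":0,"grip":0},{"tx":0,"ty":0,"tz":0,"turn":0,"grip":0},{"tx":0,"ty":0,"tz":0,"turn":0,"grip":0},{"tx":0,"ty":0,"tz":0,"turn":0,"grip":0},{"tx":0,"ty":0,"tz":0,"turn":0,"grip":0},{"tx":0,"ty":0,"tz":0,"turn":0,"grip":0},{"tx":0,"ty":0,"tz":0,"turn":0,"grip":0}], "newtons": 40}}

```text
time: 6.7
position: [0.5358, 0.3419, 0.0403]
tool_rot: [2.011, 2.413, -0.0]
ft_force: [0.4, -0.7, -0.6]
grip_width: 0.286
grip_force: 0.0
```

Run:
```python
from h import *
plan([(.5365,.3425,.042)])
```

```text
t 6.7 pos [0.5358 0.3419 0.0403] yaw_y 10.39 tilt z [-0.e+00 -1.e-04 -1.e+00] F [ 0.37 -0.72 -0.58] w 0.286 gf 0.0 j [-0.04  0.57 -0.73  1.67  0.42  1.07 -0.72]
(0.5365, 0.3425, 0.042) units [ 0.008  0.013 -0.029]
```

>>> {"api": "send_rows", "payload": {"steps": [{"tx":0,"ty":0,"tz":0,"turn":0,"grip":0},{"tx":0,"ty":0,"tz":0,"turn":0,"grip":0},{"tx":0,"ty":0,"tz":0,"turn":0,"grip":0},{"tx":0,"ty":0,"tz":0,"turn":0,"grip":0},{"tx":0,"ty":0,"tz":0,"turn":0,"grip":0}]}}

```text
time: 7.32
position: [0.5359, 0.3419, 0.0403]
tool_rot: [2.011, 2.413, 0.0]
ft_force: [0.9, -0.0, -0.2]
grip_width: 0.138
grip_force: 40.0
```

The opening of 0.138 is 12 mm, so the jaws hold the grip. Lifting now.

>>> {"api": "send_rows", "payload": {"steps": [{"tx":0,"ty":0,"tz":-0.2,"turn":0,"grip":0},{"tx":0,"ty":0,"tz":-0.5,"turn":0,"grip":0},{"tx":0,"ty":0,"tz":-0.5,"turn":0,"grip":0},{"tx":0,"ty":0,"tz":-0.5,"turn":0,"grip":0},{"tx":0,"ty":0,"tz":-0.5,"turn":0,"grip":0},{"tx":0,"ty":0,"tz":-0.5,"turn":0,"grip":0},{"tx":0,"ty":0,"tz":-0.5,"turn":0,"grip":0},{"tx":0,"ty":0,"tz":-0.3,"turn":0,"grip":0},{"tx":0,"ty":0,"tz":0,"turn":0,"grip":0},{"tx":0,"ty":0,"tz":0,"turn":0,"grip":0}]}}

```text
time: 8.57
position: [0.5354, 0.3415, 0.249]
tool_rot: [-2.011, -2.413, 0.003]
ft_force: [-0.5, 0.8, -1.6]
grip_width: 0.132
grip_force: 40.0
```

Run:
```python
from h import *
plan([(.625,-.2228,.25)])
s=snap("side","pics/side2.png")["pixels"]; t=snap("top","pics/top2.png")["pixels"]
a=cv2.resize(t[130:280,130:280],(390,390),interpolation=3); b=cv2.resize(s[60:200,240:380],(390,390),interpolation=3)
cv2.imwrite("pics/c2.png",np.clip(np.hstack([a,b])[:,:,::-1]*1.3,0,255).astype(np.uint8))
```

```text
t 8.575 pos [0.5354 0.3415 0.249 ] yaw_y 10.4 tilt z [-0.0017 -0.0013 -1.    ] F [-0.52  0.76 -1.62] w 0.132 gf 40.0 j [ 0.01  0.39 -0.81  1.45  0.28  1.43 -0.63]
(0.625, -0.2228, 0.25) units [-9.519e+00 -2.270e-01 -8.000e-03]
```

View pics/c2.png

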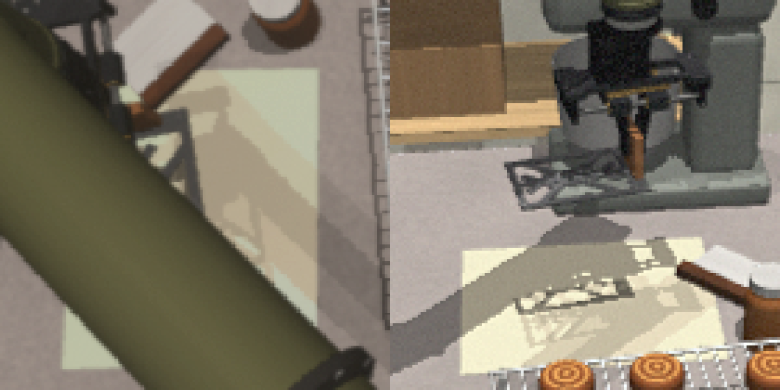

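The side crop shows the stencil hanging in the air from the grip, with its left-end corners at about (507,163) and (521,210). I'll compare those with the level prediction.

Run:
```python
from h import *
a=np.radians(10.4); g=np.array([.5354,.3415]); c=g-.077*np.array([np.cos(a),np.sin(a)])
for dz in (0,.01,.02,-.01):
    q=p("pics/side2.png",rect(.17,.12,[*c,a],.211))
    X=rect(.17,.12,[*c,a],.211); X[2:,2]+=dz
    q=p("pics/side2.png",X); print(dz,((q-[240,60])*2.786+[390,0]).round(0).tolist())
```

```text
0 [[626.0, 144.0], [650.0, 188.0], [521.0, 207.0], [503.0, 161.0]]
0.01 [[626.0, 144.0], [650.0, 188.0], [520.0, 201.0], [502.0, 155.0]]
0.02 [[626.0, 144.0], [650.0, 188.0], [520.0, 194.0], [501.0, 148.0]]
-0.01 [[626.0, 144.0], [650.0, 188.0], [521.0, 214.0], [503.0, 168.0]]
```

>>> {"api": "send_rows", "payload": {"steps": [{"tx":-0.15,"ty":0,"tz":0,"turn":0,"grip":0},{"tx":-0.3,"ty":-0.02,"tz":0,"turn":0,"grip":0},{"tx":-0.45,"ty":-0.02,"tz":0,"turn":0,"grip":0},{"tx":-0.5,"ty":-0.02,"tz":0,"turn":0,"grip":0},{"tx":-0.5,"ty":-0.02,"tz":0,"turn":0,"grip":0},{"tx":-0.5,"ty":-0.02,"tz":0,"turn":0,"grip":0},{"tx":-0.5,"ty":-0.02,"tz":0,"turn":0,"grip":0},{"tx":-0.5,"ty":-0.02,"tz":0,"turn":0,"grip":0},{"tx":-0.5,"ty":-0.02,"tz":0,"turn":0,"grip":0},{"tx":-0.5,"ty":-0.02,"tz":0,"turn":0,"grip":0},{"tx":-0.5,"ty":-0.02,"tz":0,"turn":0,"grip":0},{"tx":-0.5,"ty":-0.02,"tz":0,"turn":0,"grip":0}]}}

```text
time: 10.18
position: [0.581, 0.0181, 0.2503]
tool_rot: [2.013, 2.411, -0.001]
ft_force: [-0.0, -0.2, -0.5]
grip_width: 0.135
grip_force: 40.0
```

>>> {"api": "send_rows", "payload": {"steps": [{"tx":-0.5,"ty":-0.01,"tz":0,"turn":0,"grip":0},{"tx":-0.5,"ty":0,"tz":0,"turn":0,"grip":0},{"tx":-0.5,"ty":0,"tz":0,"turn":0,"grip":0},{"tx":-0.5,"ty":0,"tz":0,"turn":0,"grip":0},{"tx":-0.5,"ty":0,"tz":0,"turn":0,"grip":0},{"tx":-0.5,"ty":0,"tz":0,"turn":0,"grip":0},{"tx":-0.5,"ty":0,"tz":0,"turn":0,"grip":0},{"tx":-0.4,"ty":0,"tz":0,"turn":0,"grip":0},{"tx":-0.2,"ty":0,"tz":0,"turn":0,"grip":0},{"tx":0,"ty":0,"tz":0,"turn":-0.3,"grip":0},{"tx":0,"ty":0,"tz":0,"turn":-0.5,"grip":0},{"tx":0,"ty":0,"tz":0,"turn":-0.32,"grip":0}]}}

```text
time: 11.68
position: [0.625, -0.2203, 0.2504]
tool_rot: [-1.812, -2.565, -0.001]
ft_force: [0.9, 0.9, -1.4]
grip_width: 0.132
grip_force: 40.0
```

>>> {"api": "send_rows", "payload": {"steps": [{"tx":0,"ty":0,"tz":0.5,"turn":0,"grip":0},{"tx":0,"ty":0,"tz":0.5,"turn":0,"grip":0},{"tx":0,"ty":0,"tz":0.2,"turn":0,"grip":0},{"tx":0,"ty":0,"tz":0,"turn":0,"grip":0},{"tx":0,"ty":0,"tz":0,"turn":0,"grip":0},{"tx":0,"ty":0,"tz":0,"turn":0,"grip":0}]}}

```text
time: 12.42
position: [0.6258, -0.2213, 0.1798]
tool_rot: [1.815, 2.561, 0.001]
ft_force: [1.0, -0.3, -1.0]
grip_width: 0.137
grip_force: 40.0
```

Run:
```python
from h import *
plan([(.625,-.2228,.10)])
s=snap("side","pics/side3.png")["pixels"]; t=snap("top","pics/top3.png")["pixels"]
a=cv2.resize(t[115:255,325:465],(392,392),interpolation=3); b=cv2.resize(s[175:315,280:420],(392,392),interpolation=3)
cv2.imwrite("pics/c3.png",np.clip(np.hstack([a,b])[:,:,::-1]*1.3,0,255).astype(np.uint8))
```

```text
t 12.425 pos [ 0.6258 -0.2213  0.1798] yaw_y 19.35 tilt z [ 2.1e-03 -8.0e-04 -1.0e+00] F [ 1.02 -0.29 -0.98] w 0.137 gf 40.0 j [ 0.73  0.44 -0.58  1.47  0.24  1.3   0.47]
(0.625, -0.2228, 0.1) units [-0.017 -0.023  1.33 ]
```

View pics/c3.png

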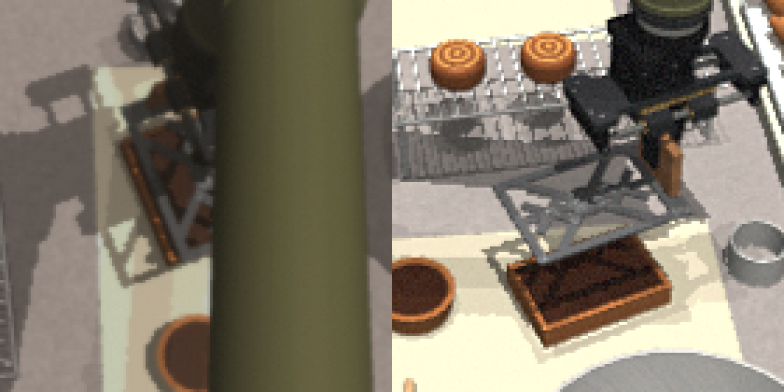

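The side crop shows the stencil hovering over the brown tart, which hasn't moved; the top view is mostly hidden by the forearm. I'll overlay the predicted outlines to check tart pose and stencil level.

```bash
cat >> h.py <<'E'
def over(f,ox,oy,wd,ht,k,rs):
    im=cv2.imread(f)[oy:oy+ht,ox:ox+wd]; im=cv2.resize(im,None,fx=k,fy=k,interpolation=2); im=np.clip(im*1.3,0,255).astype(np.uint8)
    for X,c in rs:
        q=((p(f,X)-[ox,oy]+.5)*k).round().astype(np.int32); cv2.polylines(im,[q],True,c,1)
    return im
E
python3 - <<'E'
from h import *
T=[.5524,-.2484,.3391]
def st(tcp,yaw,drop=0):
    a=np.radians(yaw); c=np.array(tcp[:2])-.077*np.array([np.cos(a),np.sin(a)])
    return rect(.17,.12,[*c,a],tcp[2]-.0403+.004)
S=st([.6258,-.2213,.1798],19.35)
a=over("pics/side0.png",312,235,80,75,5,[(rect(.15,.1,T,.03),(0,255,0)),(rect(.15,.1,T,0),(255,0,0))])
b=over("pics/side3.png",310,215,90,75,5,[(S,(0,255,0))])
b=cv2.resize(b,(400,375*400//450)); b=over("pics/side3.png",312,220,80,75,5,[(S,(0,255,0))])
cv2.imwrite("pics/o1.png",np.hstack([a,b]))
print(((p("pics/side3.png",S)-[312,220]+.5)*5+[400,0]).round(0).tolist())
E
```

```text
[[680.0, 20.0], [780.0, 151.0], [505.0, 245.0], [417.0, 103.0]]
```

View pics/o1.png

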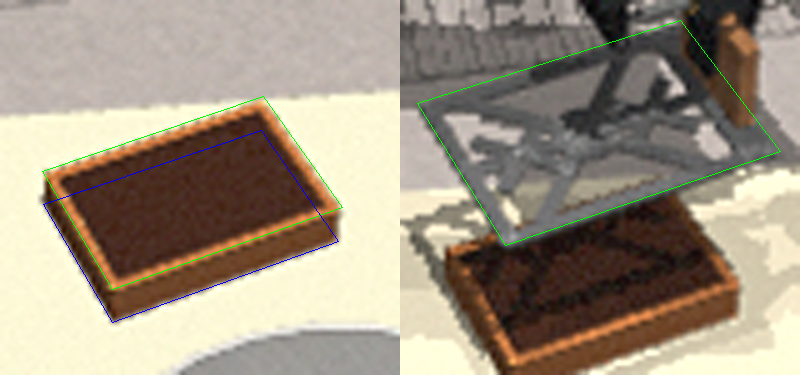

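The predicted outlines match: the tart top agrees within about 1 px, and the stencil plate agrees at all corners, so it is level to within that. Lowering in two stages.

>>> {"api": "send_rows", "payload": {"steps": [{"tx":-0.02,"ty":-0.02,"tz":0.3,"turn":0,"grip":0},{"tx":0,"ty":0,"tz":0.4,"turn":0,"grip":0},{"tx":0,"ty":0,"tz":0.3,"turn":0,"grip":0},{"tx":0,"ty":0,"tz":0.2,"turn":0,"grip":0},{"tx":0,"ty":0,"tz":0.1,"turn":0,"grip":0},{"tx":0,"ty":0,"tz":0,"turn":0,"grip":0},{"tx":0,"ty":0,"tz":0,"turn":0,"grip":0},{"tx":0,"ty":0,"tz":0,"turn":0,"grip":0},{"tx":0,"ty":0,"tz":0,"turn":0,"grip":0},{"tx":0,"ty":0,"tz":0,"turn":0,"grip":0}]}}

```text
time: 13.78
position: [0.6244, -0.2228, 0.1006]
tool_rot: [1.816, 2.563, -0.0]
ft_force: [-0.2, -0.4, -2.2]
grip_width: 0.129
grip_force: 40.0
```

Run:
```python
from h import *
plan([(.625,-.2228,.081)])
```

```text
t 13.775 pos [ 0.6244 -0.2228  0.1006] yaw_y 19.35 tilt z [ 3.e-04 -3.e-04 -1.e+00] F [-0.2  -0.39 -2.18] w 0.129 gf 40.0 j [ 0.72  0.5  -0.56  1.56  0.28  1.17  0.45]
(0.625, -0.2228, 0.081) units [-0.003  0.01   0.326]
```

>>> {"api": "send_rows", "payload": {"steps": [{"tx":0,"ty":0.01,"tz":0.1,"turn":0,"grip":0},{"tx":0,"ty":0,"tz":0.1,"turn":0,"grip":0},{"tx":0,"ty":0,"tz":0.08,"turn":0,"grip":0},{"tx":0,"ty":0,"tz":0.04,"turn":0,"grip":0},{"tx":0,"ty":0,"tz":0,"turn":0,"grip":0},{"tx":0,"ty":0,"tz":0,"turn":0,"grip":0},{"tx":0,"ty":0,"tz":0,"turn":0,"grip":0},{"tx":0,"ty":0,"tz":0,"turn":0,"grip":0},{"tx":0,"ty":0,"tz":0,"turn":0,"grip":0},{"tx":0,"ty":0,"tz":0,"turn":0,"grip":0}]}}

```text
time: 15.02
position: [0.6249, -0.2226, 0.0812]
tool_rot: [1.817, 2.563, -0.0]
ft_force: [-0.5, -0.0, -2.1]
grip_width: 0.134
grip_force: 40.0
```

Run:
```python
from h import *
snap("side","pics/side4.png"); snap("top","pics/top4.png")
plan([(.625,-.2228,.081)])
s=ctrl.get_state()["position"]; a=np.radians(19.35); c=s[:2]-.077*np.array([np.cos(a),np.sin(a)])
S=rect(.17,.12,[*c,a],s[2]-.0363); T=[.5524,-.2484,.3391]
A=over("pics/side4.png",312,235,80,75,5,[(S,(0,255,0)),(rect(.15,.1,T,.03),(0,0,255)),(rect(.15,.1,T,0),(255,0,0))])
B=over("pics/top4.png",345,135,80,75,5,[(S,(0,255,0)),(rect(.15,.1,T,.03),(0,0,255))])
cv2.imwrite("pics/o2.png",np.hstack([A,B])); print(c)
```

```text
t 15.125 pos [ 0.6249 -0.2226  0.0812] yaw_y 19.35 tilt z [ 0.e+00 -1.e-04 -1.e+00] F [ 0.54  0.79 -1.58] w 0.133 gf 40.0 j [ 0.72  0.52 -0.55  1.57  0.29  1.13  0.44]
(0.625, -0.2228, 0.081) units [-0.004  0.001  0.003]
[ 0.55222762 -0.24811286]
```

View pics/o2.png

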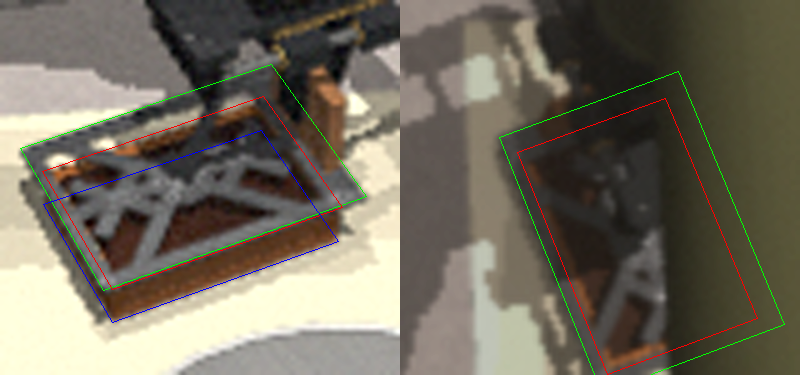

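The final view shows the plate outline on its prediction in both pictures and parallel around the tart. The underside is at about 41 mm and the tart has not moved. Handing in.

```bash
python3 -c "
from bench import ctrl; print(ctrl.close_job())"
```

```text
the job is handed in; nothing more can be done
None
```

The stencil is held level, by camera check, about 1 cm above the brown oblong tart, centred and parallel with the gripper still holding it; I handed the job in at about 15 s of the 43 s allowed, but no verdict came back.

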